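# Change the gas over to the fresh cylinder

### The job

The cylinder feeding the hob has run out. On the gas manifold with its two lever valves, shut the valve that is now open by pushing its lever round to the stop, crosswise to its branch pipe; only then open the other valve fully by pushing its lever round to the stop, in line with its branch pipe. Push the levers with a fingertip, do not grip them, and leave the bowl, mortar, colander and ladle where they are.

Things in the scene. Friction and masses are not known exactly. Their poses are not given: they have to be found in the camera images.
- manifold: Gas manifold fixed to the counter. Origin on the counter midway between the two stems; x along the two parallel branch pipes from hoses to header, y along the header to the round grey regulator, z up. Branches at y = +90 and -90 mm, x = -152 (hoses) to 145 mm; header at x = 145, y = -135 to 140; regulator 100 mm wide at (145, 190), 97 high. Pipes 27 mm thick, tops 69 mm above the counter
- lever_a (a joint): Turn of lever a from fully open; at the start 0 to 0.35 (the open valve). 0 = open stop: in line with its pipe, pointing to the manifold's +x (towards the header); 1.571 = closed stop: crosswise, pointing to the manifold's -y; grows clockwise from above. Hard stops; stiff: needs 0.5 N m (6 N at 90 mm from the stem) and stays where left. Level bar 20 mm wide, ends 120 mm from the stem axis
- lever_b (a joint): Turn of lever b from fully open; at the start 1.51 to 1.57 (the closed valve). 0 = open stop: in line with its pipe, pointing to the manifold's +x (towards the header); 1.571 = closed stop: crosswise, pointing to the manifold's -y; grows clockwise from above. Hard stops; stiff: needs 0.5 N m (6 N at 90 mm from the stem) and stays where left. Level bar 20 mm wide, ends 120 mm from the stem axis
- valve_a_stem (a point): Point on the upright turning axis of lever a, 100 mm above the counter (half height of the lever's sleeve); fixed. Valve a may be on the left (+90 mm) or the right (-90 mm) branch, b on the other; they look alike. Brass body 42 mm wide, 76 mm high, reaching 40 mm along the pipe either way; the nut on the stem rises to 107 mm
- valve_b_stem (a point): The same for lever b
- lever_a_tip (a point): Centre of the end face of lever a, 120 mm from its stem axis, 100 mm above the counter; its x axis points along the lever away from the stem, z up. The black sleeve, 50 to 120 mm from the axis, is 20 mm wide and 14 mm thick: 93 to 107 mm above the counter, nothing but the pipes below it
- lever_b_tip (a point): The same for lever b
- rice_bowl: Loose white ceramic rice bowl, 120 mm across, 60 mm high; origin under its centre; bystander
- mortar: Loose grey stone mortar, 150 mm across, 105 mm high, its pestle standing in it to 170 mm; origin under its centre; bystander
- colander: Loose green plastic colander, 232 mm across, 90 mm high; origin under its centre; bystander
- ladle: Loose stainless ladle lying down, bowl 86 mm across and 34 mm high with the origin under its centre, handle 9 mm thick running to +y, ending 285 mm from the origin; bystander

How it is judged:
By the outcome, as a careful person would: the job done as asked, in the order asked, and still so for the second after the job is handed in, with the robot touching nothing.
It also fails if it takes over 54 s, if anything falls off the work surface, if the arm or the gripper's body presses on something with over 40 N, if the wrist force passes 120 N, or if a joint passes its speed limit or range.

### The arm

A 6-joint arm with a two-finger parallel gripper is mounted at the origin on the work surface. World frame = base frame: x ahead of the robot, y to its left, z up, the work surface at z = 0. Lengths are in mm, angles in rad, forces in N, time in s.
With the tool pointing down it reaches from about 350 to 875 mm from the base axis. Payload 4.2 kg.
Tool frame: the origin (TCP) lies between the finger pads; the fingertips stand manip.tip_extent ahead of it and the grasp point (between the pads) lies 8 mm behind it (manip.tip_extent is the distance from the TCP to the fingertips, in mm); y points along the fingers, z is the direction in which the jaws open and shut, and the axes are right-handed (so a half turn about y gives the same grasp; the last joint's range is limited). The gripper opens to 87 mm and grips with 3 to 60 N. Pads are 19 mm wide; open, the fingers measure 117 mm over their backs; the gripper's body (75 mm by 190 mm) begins 51 mm behind the grasp point.
Start: joints at [1.571, 0.385, 0.008, 0, -1.194, -0.259], TCP at [159.919, 604.173, 233.55] pointing down, gripper open.
Joint ranges: [-3.14, 3.14], [-1.21, 2.06], [-1.07, 1.41], [-3.16, 2.05], [-2.99, -0.16], [-3.1, 3.1]. Speed limits (rad/s): [2.79, 2.79, 3.14, 3.14, 3.14, 3.14].

### API

Orientations are given as a unit quaternion [w, x, y, z].
In Python, from cell import manip gives the robot as it stands.
- The arm moves only by the tool jog_arm, never from a script. Its argument "moves" is a list of rows, each a list of 5 numbers: the shift along the tool's x, y, z in m, then the turn about the tool's y in rad, then the opening in per cent of the stroke, from 0 (shut) to 100 (fully open). A call has 1 to 10 rows; each row is the pose to reach, as a shift and turn from the pose commanded when the call began, along the tool's axes at that moment; what a row does not reach only later rows make up. A row lasts 1/12 s, in which the tool goes at most 41.7 mm and 7.16 degrees, less where a joint would pass 70% of its speed; a pose out of reach is approached as far as the arm can. A call with a gripper value outside its range is refused whole. The fingers move at their own pace and stop on an object; "grip_force" is the grip in N (left out, the last holds). Time passes only in rows, so rows that repeat a pose let the fingers close. It gives the time, the measured TCP pose, the force and the opening at its end, in the units of the state.
- manip.get_obs(): the state, without advancing time (a new reading comes with each control period).
- manip.camera(name): name is "scene" or "top" or "wrist"; returns the picture (480x640x3 uint8, red, green, blue); there is no depth.
- manip.calibration(name): a dict with "camera_matrix" (3x3 intrinsics, pixels), "distortion" ([k1, k2, p1, p2, k3] as OpenCV has them; the pictures are not rectified), "camera_from_world" (4x4, takes a point from world to camera coordinates). Camera axes: x right, y down, z forward; pixel columns grow to the right and rows downward; lengths in mm; the calibration is good to about 2 mm. A picture is of the moment at which its call begins: read the wrist's pose just before it. calibration takes no time and is no camera call; for the wrist camera it gives the pose at the moment of the call.
- manip.hand_in(): hands the job in, once; it reports no verdict.
The state is a dict: "time_s": time; "joint_positions": joint angles; "dq": joint speeds; "joint_torque": joint torques, N m; "eef_pos": TCP position; "tool_rot": TCP orientation; "force": force on the tool from outside, world axes, zero at the start; "torque": the same for the moment, N m; "opening": finger opening in mm.
Only numpy, scipy, OpenCV 4.12 (cv2) and the standard library are available. Lean on these libraries where they do the work, as an engineer would, in place of code of your own. Each camera call takes 0.05 s, during which the arm holds its last target. There are 200 camera calls.

## Working session

There is one attempt and no reset: what is moved stays moved. The work goes in short steps, Python scripts to look and compute and a tool call to move; the robot and the scene stay as the last step left them, time stands still between calls to the robot, and variables do not carry over. Pictures are saved under pics/ and viewed, about 8 in all and at most 12, crops included, and the job is handed in when it is done.

Besides the shell and the picture viewer there is one more tool, called after "Emit:" as name(argument=value, ...), one argument or row to a line, values as JSON. jog_arm: Moves the arm, as the interface text tells. Its arguments: {"type":"object","properties":{"moves":{"type":"array","items":{"type":"array","items":{"type":"number"}}},"grip_force":{"type":"number"}},"required":["moves"]}

```bash
ls; mkdir -p pics
python3 - <<'E'
from cell import manip
import cv2
print(manip.get_obs(), manip.tip_extent)
for n in("top","scene"):
    im=manip.camera(n); cv2.imwrite(f"pics/{n}0.png",im[:,:,::-1])
    c=manip.calibration(n); print(n,c)
E
```

```text
pics
{'time_s': 0.0, 'joint_positions': array([ 1.57062056e+00,  3.85592451e-01,  6.61475726e-03, -5.12106999e-04,
       -1.19399807e+00, -2.58608572e-01]), 'dq': array([-0.0001833 , -0.0005665 ,  0.00236742, -0.00171151, -0.00109261,
       -0.00034499]), 'joint_torque': array([ 1.53171575e-03, -3.90661955e+01,  1.87407500e+01,  4.21969727e+00,
        1.09793327e-02, -2.01165622e-04]), 'eef_pos': array([159.76538524, 603.63170353, 232.4316355 ]), 'tool_rot': array([ 0.09137277, -0.09123759, -0.70040086,  0.70197248]), 'force': array([ 0.35678267,  0.095788  , -0.85122839]), 'torque': array([-0.02909423, -0.03272504,  0.01443728]), 'opening': 87.05805245721133} 11.0
top {'camera_matrix': array([[488.79630914,   0.        , 310.29235714],
       [  0.        , 488.79630914, 237.89072859],
       [  0.        ,   0.        ,   1.        ]]), 'distortion': array([-0.08677844,  0.        ,  0.        ,  0.        ,  0.        ]), 'camera_from_world': array([[ 2.30844643e-02, -9.99542333e-01, -1.95507341e-02,
         5.72025370e+01],
       [-9.95103011e-01, -2.10931289e-02, -9.65664367e-02,
         5.90691403e+02],
       [ 9.61098553e-02,  2.16841788e-02, -9.95134510e-01,
         1.25674584e+03],
       [ 0.00000000e+00,  0.00000000e+00,  0.00000000e+00,
         1.00000000e+00]])}
scene {'camera_matrix': array([[529.14409071,   0.        , 312.26322085],
       [  0.        , 529.14409071, 237.24158645],
       [  0.        ,   0.        ,   1.        ]]), 'distortion': array([0.04269833, 0.        , 0.        , 0.        , 0.        ]), 'camera_from_world': array([[ 1.05649542e-01,  9.94398414e-01, -3.15743051e-03,
        -1.25224046e+02],
       [ 8.37667808e-01, -9.07079049e-02, -5.38595136e-01,
        -4.34689381e+02],
       [-5.35864552e-01,  5.42574514e-02, -8.42558788e-01,
         1.48744308e+03],
       [ 0.00000000e+00,  0.00000000e+00,  0.00000000e+00,
         1.00000000e+00]])}
```

View pics/top0.png

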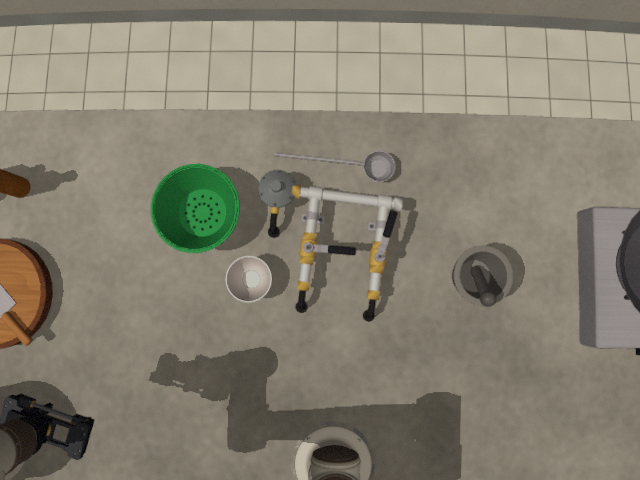

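View pics/scene0.png

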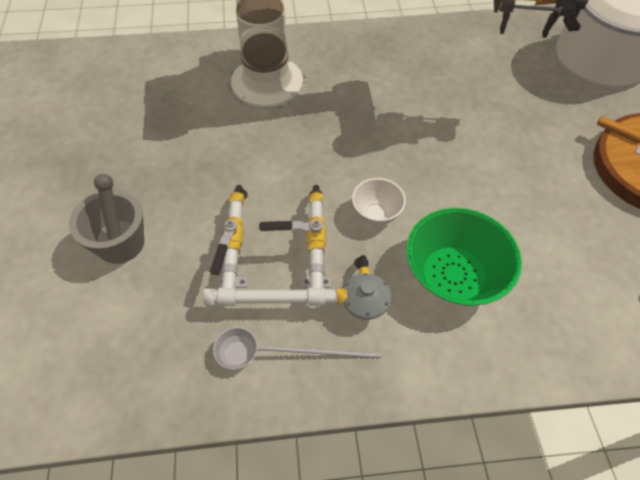

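The right branch (stem at about px 377,257 in top) carries the open valve, with its sleeve at about (390,222). The left one (stem at about 308,247) is closed, with its sleeve at about (342,250). Measuring the sleeves and the branch direction.

```bash
cat > h.py <<'E'
import numpy as np, cv2
from cell import manip
def ray(c,px):
    K,D,T=c["camera_matrix"],c["distortion"],c["camera_from_world"]
    p=cv2.undistortPoints(np.array([[px]],float),K,D).ravel()
    R,t=T[:3,:3],T[:3,3]
    return -R.T@t, R.T@np.array([p[0],p[1],1])
def onz(c,px,z):
    o,d=ray(c,px); return (o+d*(z-o[2])/d[2])[:2]
def sleeve(im,c,box,z=104):
    x0,y0,x1,y1=box
    m=(im[y0:y1,x0:x1].max(2)<50).astype(np.uint8)
    n,l,s,ce=cv2.connectedComponentsWithStats(m)
    k=1+np.argmax(s[1:,4]); yy,xx=np.where(l==k)
    P=np.array([onz(c,(x+x0,y+y0),z) for x,y in zip(xx,yy)])
    (ctr,wh,a)=cv2.minAreaRect(P.astype(np.float32))
    pts=cv2.boxPoints((ctr,wh,a)); e=[pts[1]-pts[0],pts[2]-pts[1]]
    u=max(e,key=np.linalg.norm); u=u/np.linalg.norm(u)
    return P.mean(0),np.array(ctr),wh,u,s[k,4]
def brass(im,c,box,z):
    x0,y0,x1,y1=box; h=cv2.cvtColor(im,cv2.COLOR_RGB2HSV)[y0:y1,x0:x1]
    m=cv2.inRange(h,(12,110,90),(35,255,255)); n,l,s,ce=cv2.connectedComponentsWithStats(m)
    k=1+np.argmax(s[1:,4]); return ce[k]+[x0,y0], onz(c,ce[k]+[x0,y0],z)
E
python3 - <<'E'
from h import *
B={"top":dict(a=(380,203,405,245),b=(325,240,360,260),ba=(362,235,392,280),bb=(295,225,320,270)),
"scene":dict(a=(205,225,232,280),b=(252,215,295,237),ba=(222,215,248,255),bb=(303,215,330,255))}
for n in B:
    im=cv2.imread(f"pics/{n}0.png")[:,:,::-1].copy(); c=manip.calibration(n)
    for k in "ab":
        m,ctr,wh,u,s=sleeve(im,c,B[n][k]); print(n,k,m.round(1),ctr.round(1),np.round(wh,1),u.round(3),s)
        print("  stem cand",(ctr-85*u).round(1),(ctr+85*u).round(1))
    for k in("ba","bb"): print(n,k,brass(im,c,B[n][k],60))
# hose and header ends of branches (top view), z=55
c=manip.calibration("top")
for p in[(302,300),(315,192),(370,309),(385,203)]: print(p,onz(c,p,60).round(1))
E
```

```text
top a [ 622.3 -127.6] [ 622.1 -127.6] [18.3 66.6] [ 0.961 -0.278] 194
  stem cand [ 540.4 -104. ] [ 703.7 -151.2]
top b [554.3  -9.4] [554.5  -8.9] [66.4 18.4] [0.069 0.998] 199
  stem cand [548.6 -93.7] [560.4  75.9]
top ba (array([375.79530201, 259.52348993]), array([534.35061655, -98.97878922]))
top bb (array([307.44984802, 248.2887538 ]), array([559.38390784,  76.26120527]))Traceback (most recent call last):
  File "<stdin>", line 7, in <module>
  File "h.py", line 14, in sleeve
    k=1+np.argmax(s[1:,4]); yy,xx=np.where(l==k)
        ~~~~~~~~~^^^^^^^^^
    return _wrapfunc(a, 'argmax', axis=axis, out=out, **kwds)
    return bound(*args, **kwds)
ValueError: attempt to get argmax of an empty sequence
```

```bash
cat >> h.py <<'E'
from scipy.spatial.transform import Rotation as Ro
SA,SB=np.array([540.4,-104.]),np.array([560.4,75.9])
def R():
    q=manip.get_obs()["tool_rot"]; return Ro.from_quat(q[[1,2,3,0]]).as_matrix()
def shift(ps):  # world targets (mm) -> tool-axis shifts (m)
    o=manip.get_obs(); return np.round((np.atleast_2d(ps)-o["eef_pos"])@R()/1000,4)
def prod(stem,ang,side,r=90,gap=0):  # ang world angle of lever; side +1 left, -1 right
    u=np.array([np.cos(ang),np.sin(ang)]); n=side*np.array([-u[1],u[0]]); M=R()
    h=9.5*abs(n@M[:2,0])+15*abs(n@M[:2,2])
    return stem+r*u+(10+h+gap)*n
E
python3 - <<'E'
from h import *
print(R().round(3)); p=prod(SA,-.282,1,gap=14); print(p); print(shift([[*p,235],[*p,95]]))
E
```

```text
[[-0.967 -0.    -0.256]
 [ 0.256 -0.002 -0.967]
 [-0.    -1.     0.002]]
[637.75758188 -91.37936227]
[[-0.64   -0.0013  0.5495]
 [-0.64    0.1387  0.5492]]
```

Emit:
jog_arm(
  moves=[
    [-0.015,0,0.013,0,0],
    [-0.04,0,0.034,0,0],
    [-0.07,0,0.06,0,0],
    [-0.1,0,0.086,0,0],
    [-0.13,0,0.112,0,0],
    [-0.16,0,0.137,0,0],
    [-0.19,0,0.163,0,0],
    [-0.22,0,0.189,0,0],
    [-0.25,0,0.215,0,0],
    [-0.28,0,0.24,0,0],
  ],
)

```text
time_s: 0.93
eef_pos: [369.5, 298.5, 233.4]
tool_rot: [0.091, -0.091, -0.701, 0.701]
force: [0.9, 0.3, 0.0]
opening: 28.2
```

Emit:
jog_arm(
  moves=[
    [-0.03,0,0.026,0,0],
    [-0.06,0,0.052,0,0],
    [-0.09,0,0.077,0,0],
    [-0.12,0,0.103,0,0],
    [-0.15,0,0.129,0,0],
    [-0.18,0,0.155,0,0],
    [-0.21,0,0.18,0,0],
    [-0.24,0,0.206,0,0],
    [-0.27,0,0.232,0,0],
    [-0.29,0,0.25,0,0],
  ],
)

```text
time_s: 1.77
eef_pos: [586.7, -18.2, 232.8]
tool_rot: [0.092, -0.092, -0.701, 0.701]
force: [0.7, 0.6, 0.6]
opening: 0.6
```

Run:
```python
from h import *
o=manip.get_obs(); print(o["time_s"],o["eef_pos"],o["opening"],o["joint_positions"])
p=prod(SA,-.282,1,gap=14); print(shift([[*p,235],[*p,95]]))
```

```text
1.7667 [586.65482747 -18.23237437 232.79626082] 0.6084987566472878 [ 2.44815465e-01  3.21135372e-01 -8.95705107e-02  2.97183952e-04
 -1.16112685e+00  1.06505629e+00]
[[-0.0682 -0.0022  0.0575]
 [-0.0683  0.1378  0.0574]]
```

Emit:
jog_arm(
  moves=[
    [-0.025,0,0.02,0,0],
    [-0.05,0,0.043,0,0],
    [-0.065,0,0.055,0,0],
    [-0.07,0.01,0.06,0,0],
    [-0.07,0.03,0.06,0,0],
    [-0.07,0.05,0.06,0,0],
    [-0.07,0.06,0.06,0,0],
    [-0.07,0.06,0.06,0,0],
  ],
)

```text
time_s: 2.43
eef_pos: [635.5, -90.8, 169.8]
tool_rot: [0.094, -0.089, -0.701, 0.701]
force: [-0.4, 0.3, 0.2]
opening: 0.6
```

Run:
```python
from h import *
o=manip.get_obs(); print(o["time_s"],o["eef_pos"],o["opening"],o["force"])
for n in("wrist","top"):
    im=manip.camera(n)
    if n=="top": im=cv2.resize(im[150:330,240:480],None,fx=3,fy=3)
    cv2.imwrite(f"pics/{n}1.png",im[:,:,::-1])
```

```text
2.4333 [635.51482014 -90.79490593 169.80027969] 0.61292753196927 [-0.38403328  0.29344413  0.20890067]
```

View pics/wrist1.png

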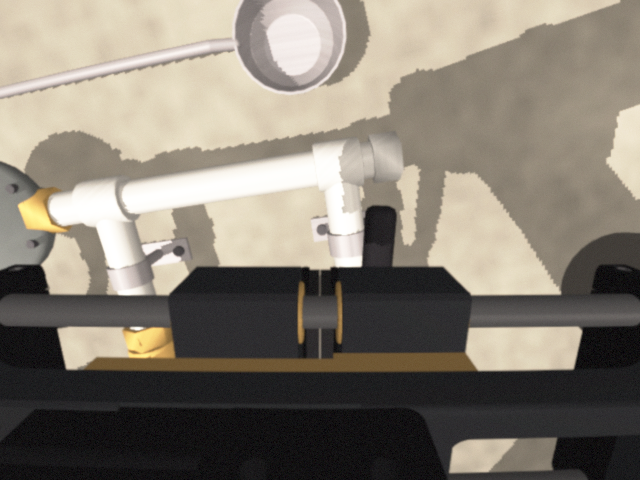

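Run:
```python
from h import *
c=manip.calibration("wrist"); T=c["camera_from_world"]; o=manip.get_obs()["eef_pos"]; M=R()
def pj(p): return cv2.projectPoints(np.array([p],float),cv2.Rodrigues(T[:3,:3])[0],T[:3,3],c["camera_matrix"],c["distortion"])[0].ravel().round()
print("tip corners",[pj(o+M@np.array([a,d,b])) for d in(11,-59) for a in(-9.5,9.5) for b in(-15,15)])
print("cam pos", -T[:3,:3].T@T[:3,3])
u=np.array([np.cos(-.282),np.sin(-.282)])
print("lever tip",pj([*(SA+120*u),107]), "hdr b/a", onz(c,(100,200),69),onz(c,(340,160),69))
# lever tip seen: far-end corners (367,208),(396,208)
print(onz(c,(381,208),107))
```

```text
tip corners [array([289., 269.]), array([349., 269.]), array([290., 304.]), array([349., 304.]), array([269., 349.]), array([369., 349.]), array([271., 402.]), array([367., 401.])]
cam pos [ 703.89125039 -108.34760746  324.41665615]
lever tip [383. 209.] hdr b/a [708.45678082  60.19623845] [ 690.30162791 -120.41554172]
[ 656.76273457 -136.5844762 ]
```

View pics/top1.png

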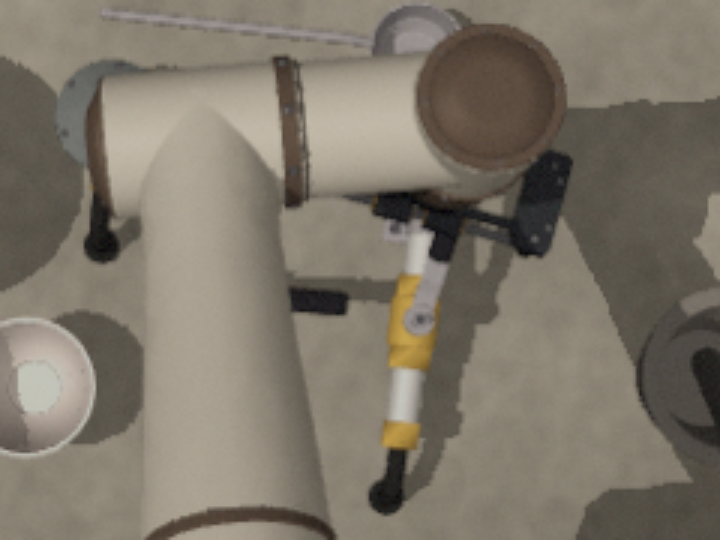

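The wrist view shows lever a's end at (381,208), against a predicted (383,209), so the measurement holds. I'll descend with extra sideways clearance.

Run:
```python
from h import *
p=prod(SA,-.282,1,gap=25); print(p,shift([[*p,170],[*p,95]]))
```

```text
[640.82156802 -80.8037165 ] [[-0.0003  0.0036 -0.0105]
 [-0.0003  0.0786 -0.0106]]
```

Emit:
jog_arm(
  moves=[
    [0,0.005,-0.01,0,0],
    [0,0.02,-0.011,0,0],
    [0,0.035,-0.011,0,0],
    [0,0.05,-0.011,0,0],
    [0,0.062,-0.011,0,0],
    [0,0.07,-0.011,0,0],
    [0,0.075,-0.011,0,0],
    [0,0.076,-0.011,0,0],
    [0,0.076,-0.011,0,0],
  ],
)

```text
time_s: 3.28
eef_pos: [641.0, -80.6, 97.8]
tool_rot: [0.091, -0.091, -0.701, 0.701]
force: [-1.0, 0.2, -0.4]
opening: 0.4
```

Run:
```python
from h import *
o=manip.get_obs(); print(o["time_s"],o["eef_pos"],o["force"])
e=-.105-np.pi/2
A=np.linspace(-.282,e,20)
P=[prod(SA,-.282,1,gap=8)]+[prod(SA,a,1) for a in A]+[prod(SA,e-.06,1)]
for a,p,s in zip([-9,*A,e-.06],P,shift([[*p,95] for p in P])): print(round(a,2),p.round(),s)
```

```text
3.2833 [641.00242521 -80.57651924  97.80942858] [-0.98259243  0.16149744 -0.40638485]
-9 [636. -97.] [0.0005 0.0028 0.0173]
-0.28 [ 634. -105.] [0.0007 0.0028 0.0253]
-0.36 [ 634. -111.] [-0.0008  0.0028  0.0313]
-0.43 [ 633. -117.] [-0.0019  0.0028  0.0376]
-0.5 [ 632. -124.] [-0.0026  0.0028  0.044 ]
-0.58 [ 631. -130.] [-0.0027  0.0028  0.0506]
-0.65 [ 629. -136.] [-0.0024  0.0028  0.0572]
-0.72 [ 626. -143.] [-0.0016  0.0028  0.0639]
-0.8 [ 623. -149.] [-0.0003  0.0028  0.0706]
-0.87 [ 620. -155.] [0.0016 0.0028 0.0772]
-0.94 [ 616. -161.] [0.004  0.0028 0.0838]
-1.02 [ 611. -166.] [0.007  0.0028 0.0902]
-1.09 [ 606. -171.] [0.0105 0.0028 0.0965]
-1.16 [ 601. -176.] [0.0146 0.0028 0.1025]
-1.24 [ 595. -180.] [0.0191 0.0028 0.1083]
-1.31 [ 589. -184.] [0.0242 0.0028 0.1137]
-1.38 [ 582. -188.] [0.0298 0.0028 0.1187]
-1.46 [ 575. -191.] [0.0358 0.0028 0.1233]
-1.53 [ 568. -193.] [0.0422 0.0028 0.1274]
-1.6 [ 560. -195.] [0.049  0.0028 0.131 ]
-1.68 [ 553. -196.] [0.0561 0.0028 0.134 ]
-1.74 [ 546. -196.] [0.0621 0.0028 0.136 ]
```

Emit:
jog_arm(
  moves=[
    [0.0,0.002,0.01,0,0],
    [0.0,0.003,0.018,0,0],
    [0.0,0.003,0.025,0,0],
    [-0.001,0.003,0.031,0,0],
    [-0.002,0.003,0.038,0,0],
    [-0.003,0.003,0.044,0,0],
    [-0.003,0.003,0.051,0,0],
    [-0.002,0.003,0.057,0,0],
    [-0.002,0.003,0.064,0,0],
    [0.0,0.003,0.071,0,0],
  ],
)

```text
time_s: 4.12
eef_pos: [623.3, -147.9, 94.7]
tool_rot: [-0.091, 0.092, 0.702, -0.7]
force: [0.7, 7.7, 0.1]
opening: 0.4
```

```bash
cat > st.py <<'E'
from h import *
import sys
o=manip.get_obs(); print(o["time_s"],o["eef_pos"].round(1),o["force"].round(1),o["torque"].round(2))
E
python3 st.py
```

```text
4.1167 [ 623.3 -147.9   94.7] [0.7 7.7 0.1] [ 2.44 -0.25 -0.13]
```

Contact is made: 7.7 N, as expected. Continuing the arc.

Emit:
jog_arm(
  moves=[
    [0.002,0,0.006,0,0],
    [0.004,0,0.013,0,0],
    [0.007,0,0.019,0,0],
    [0.01,0,0.0255,0,0],
    [0.0145,0,0.0315,0,0],
    [0.019,0,0.037,0,0],
    [0.024,0,0.0425,0,0],
    [0.03,0,0.0475,0,0],
    [0.036,0,0.052,0,0],
    [0.042,0,0.056,0,0],
  ],
)

```text
time_s: 4.95
eef_pos: [571.0, -192.3, 95.9]
tool_rot: [-0.088, 0.094, 0.702, -0.701]
force: [5.2, 4.0, -0.0]
opening: 0.2
```

Emit:
jog_arm(
  moves=[
    [0.004,0,0.002,0,0],
    [0.007,0,0.0035,0,0],
    [0.01,0,0.005,0,0],
    [0.0125,0,0.006,0,0],
    [0.0125,0,0.006,0,0],
  ],
)

```text
time_s: 5.37
eef_pos: [556.9, -195.3, 96.0]
tool_rot: [-0.088, 0.094, 0.702, -0.701]
force: [3.7, 3.2, 0.0]
opening: 0.4
```

```bash
python3 st.py
```

```text
5.3667 [ 556.9 -195.3   96. ] [3.7 3.2 0. ] [ 0.75 -1.18  0.  ]
```

Emit:
jog_arm(
  moves=[
    [0.0015,0,0.0004,0,0],
    [0.003,0,0.0008,0,0],
    [0.0045,0,0.0012,0,0],
    [0.006,0,0.0016,0,0],
    [0.006,0,0.0016,0,0],
  ],
)

```text
time_s: 5.78
eef_pos: [552.6, -195.4, 96.1]
tool_rot: [-0.087, 0.095, 0.702, -0.701]
force: [7.7, 2.3, -3.3]
opening: 0.6
```

Emit:
jog_arm(
  moves=[
    [0.001,0,0.0003,0,0],
    [0.002,0,0.0005,0,0],
    [0.003,0,0.0008,0,0],
    [0.003,0,0.0008,0,0],
  ],
)

```text
time_s: 6.12
eef_pos: [552.4, -195.4, 96.4]
tool_rot: [-0.084, 0.097, 0.702, -0.701]
force: [13.6, 1.7, -6.8]
opening: 0.7
```

Emit:
jog_arm(
  moves=[
    [0.001,0,0.0003,0,0],
    [0.002,0,0.0005,0,0],
    [0.003,0,0.0008,0,0],
    [0.003,0,0.0008,0,0],
    [0.003,0,0.0008,0,0],
  ],
)

```text
time_s: 6.53
eef_pos: [552.2, -195.3, 96.6]
tool_rot: [-0.082, 0.099, 0.702, -0.701]
force: [18.2, 2.3, -10.4]
opening: 0.2
```

Lever a is at its stop: position stalled at x=552 with force rising to 18 N. Backing off, lifting and moving to lever b.

Emit:
jog_arm(
  moves=[
    [-0.01,0,-0.003,0,0],
    [-0.025,0,-0.007,0,0],
    [-0.035,0,-0.009,0,0],
    [-0.035,-0.02,-0.009,0,0],
    [-0.035,-0.05,-0.009,0,0],
    [-0.035,-0.08,-0.009,0,0],
    [-0.035,-0.1,-0.009,0,0],
    [-0.035,-0.1,-0.009,0,0],
  ],
)

```text
time_s: 7.2
eef_pos: [580.2, -197.0, 200.5]
tool_rot: [0.088, -0.095, -0.701, 0.702]
force: [0.5, 0.1, -0.4]
opening: 0.5
```

```bash
python3 st.py
python3 - <<'E'
from h import *
im=manip.camera("top"); c=manip.calibration("top")
cv2.imwrite("pics/top2.png",cv2.resize(im[150:330,240:480],None,fx=3,fy=3)[:,:,::-1])
p=prod(SB,-1.64,-1,gap=25); print(p,shift([[*p,195],[*p,95]]))
E
```

```text
7.2 [ 580.2 -197.   200.5] [ 0.5  0.1 -0.4] [-0.05 -0.04 -0.  ]
[507.12673774 -10.62334044] [[ 0.1169  0.0022 -0.1612]
 [ 0.1175  0.1022 -0.1612]]
```

View pics/top2.png

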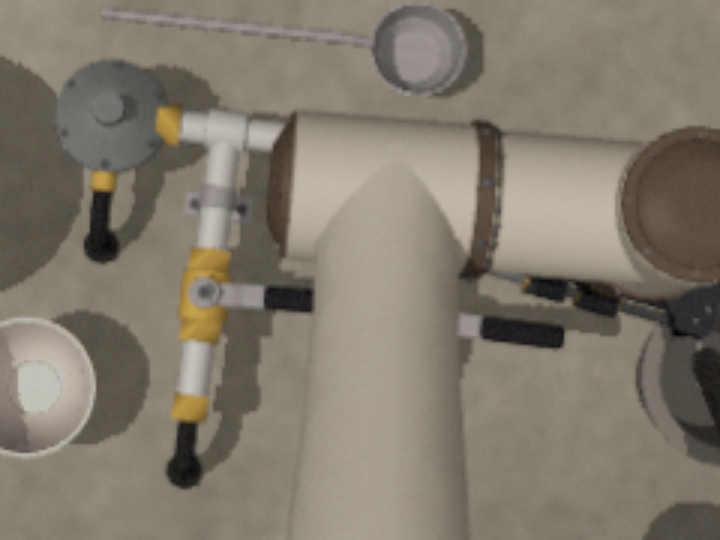

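Emit:
jog_arm(
  moves=[
    [0.012,0,-0.016,0,0],
    [0.03,0,-0.042,0,0],
    [0.05,0,-0.07,0,0],
    [0.07,0,-0.098,0,0],
    [0.09,0,-0.124,0,0],
    [0.107,0,-0.148,0,0],
    [0.117,0,-0.16,0,0],
    [0.117,0.01,-0.161,0,0],
    [0.117,0.03,-0.161,0,0],
    [0.117,0.055,-0.161,0,0],
  ],
)

```text
time_s: 8.08
eef_pos: [506.3, -10.1, 139.4]
tool_rot: [-0.09, 0.092, 0.702, -0.701]
force: [-0.1, 0.6, -0.4]
opening: 0.2
```

Emit:
jog_arm(
  moves=[
    [0,0.02,0,0,0],
    [0,0.035,0,0,0],
    [0,0.045,0,0,0],
    [0,0.048,0,0,0],
    [0,0.048,0,0,0],
  ],
)

```text
time_s: 8.5
eef_pos: [504.7, -11.0, 89.8]
tool_rot: [0.093, -0.09, -0.701, 0.702]
force: [0.3, -0.9, 0.6]
opening: 0.5
```

```bash
python3 st.py
python3 - <<'E'
from h import *
s=-1.64; e=-.105
A=np.linspace(s,e,21)
P=[prod(SB,s,-1,gap=8)]+[prod(SB,a,-1) for a in A]+[prod(SB,e+.06,-1)]
for a,p,q in zip([-9,*A,e+.06],P,shift([[*p,95] for p in P])): print(round(a,2),p.round(),q)
E
```

```text
8.5 [504.7 -11.   89.8] [ 0.3 -0.9  0.6] [ 0.08 -0.05 -0.01]
-9 [524. -12.] [-0.0189 -0.0053 -0.0042]
-1.64 [532. -12.] [-0.0268 -0.0053 -0.0057]
-1.56 [538. -14.] [-0.033  -0.0054 -0.0054]
-1.49 [544. -16.] [-0.0393 -0.0054 -0.0055]
-1.41 [550. -17.] [-0.0456 -0.0054 -0.006 ]
-1.33 [557. -18.] [-0.052  -0.0054 -0.0071]
-1.26 [563. -18.] [-0.0585 -0.0055 -0.0086]
-1.18 [570. -17.] [-0.0648 -0.0055 -0.0106]
-1.1 [577. -17.] [-0.0712 -0.0055 -0.0131]
-1.03 [584. -15.] [-0.0773 -0.0055 -0.0162]
-0.95 [590. -13.] [-0.0834 -0.0056 -0.0198]
-0.87 [597. -11.] [-0.0892 -0.0056 -0.0239]
-0.8 [604.  -8.] [-0.0947 -0.0056 -0.0285]
-0.72 [610.  -4.] [-0.0999 -0.0057 -0.0336]
-0.64 [616.   0.] [-0.1047 -0.0057 -0.0393]
-0.57 [622.   5.] [-0.1091 -0.0057 -0.0453]
-0.49 [627.  10.] [-0.1131 -0.0057 -0.0518]
-0.41 [632.  16.] [-0.1165 -0.0058 -0.0587]
-0.34 [637.  22.] [-0.1193 -0.0058 -0.0659]
-0.26 [641.  29.] [-0.1215 -0.0058 -0.0734]
-0.18 [644.  34.] [-0.1232 -0.0058 -0.0797]
-0.1 [647.  40.] [-0.1245 -0.0059 -0.0862]
-0.04 [649.  45.] [-0.1251 -0.0059 -0.0914]
```

Emit:
jog_arm(
  moves=[
    [-0.01,-0.004,-0.003,0,0],
    [-0.019,-0.005,-0.0042,0,0],
    [-0.027,-0.005,-0.0057,0,0],
    [-0.033,-0.005,-0.0055,0,0],
    [-0.039,-0.005,-0.0055,0,0],
    [-0.0455,-0.005,-0.006,0,0],
    [-0.052,-0.005,-0.007,0,0],
    [-0.0585,-0.005,-0.0086,0,0],
    [-0.065,-0.005,-0.0106,0,0],
    [-0.071,-0.005,-0.013,0,0],
  ],
)

```text
time_s: 9.33
eef_pos: [573.9, -16.1, 95.0]
tool_rot: [0.095, -0.088, -0.7, 0.702]
force: [-7.1, 1.6, 1.8]
opening: 0.5
```

Emit:
jog_arm(
  moves=[
    [-0.0065,0,-0.003,0,0],
    [-0.0125,0,-0.007,0,0],
    [-0.018,0,-0.011,0,0],
    [-0.0235,0,-0.0155,0,0],
    [-0.029,0,-0.0205,0,0],
    [-0.0335,0,-0.026,0,0],
    [-0.038,0,-0.032,0,0],
    [-0.042,0,-0.039,0,0],
    [-0.0455,0,-0.0455,0,0],
    [-0.048,0,-0.053,0,0],
  ],
)

```text
time_s: 10.17
eef_pos: [634.1, 21.4, 95.0]
tool_rot: [0.095, -0.088, -0.7, 0.703]
force: [-6.6, -4.4, 0.7]
opening: 0.3
```

Emit:
jog_arm(
  moves=[
    [-0.002,0,-0.006,0,0],
    [-0.0035,0,-0.011,0,0],
    [-0.0045,0,-0.016,0,0],
    [-0.0053,0,-0.02,0,0],
    [-0.0053,0,-0.02,0,0],
  ],
)

```text
time_s: 10.58
eef_pos: [645.5, 39.6, 95.3]
tool_rot: [0.094, -0.089, -0.7, 0.703]
force: [-3.4, -2.6, 0.7]
opening: 0.5
```

```bash
python3 st.py
```

```text
10.5833 [645.5  39.6  95.3] [-3.4 -2.6  0.7] [-1.1   1.07  0.05]
```

Emit:
jog_arm(
  moves=[
    [0.0003,0,-0.0015,0,0],
    [0.0007,0,-0.003,0,0],
    [0.001,0,-0.0045,0,0],
    [0.001,0,-0.0045,0,0],
    [0.001,0,-0.0045,0,0],
  ],
)

```text
time_s: 11.0
eef_pos: [646.7, 43.7, 95.5]
tool_rot: [0.093, -0.09, -0.7, 0.702]
force: [-2.1, -5.7, -1.6]
opening: 0.4
```

Emit:
jog_arm(
  moves=[
    [0.0003,0,-0.001,0,0],
    [0.0005,0,-0.002,0,0],
    [0.0008,0,-0.003,0,0],
    [0.0008,0,-0.003,0,0],
  ],
)

```text
time_s: 11.33
eef_pos: [647.3, 46.5, 95.5]
tool_rot: [0.093, -0.09, -0.7, 0.702]
force: [-0.2, -6.0, -1.9]
opening: 0.2
```

Emit:
jog_arm(
  moves=[
    [0.0003,0,-0.001,0,0],
    [0.0005,0,-0.002,0,0],
    [0.0008,0,-0.003,0,0],
    [0.001,0,-0.004,0,0],
    [0.001,0,-0.004,0,0],
  ],
)

```text
time_s: 11.75
eef_pos: [647.2, 47.0, 95.5]
tool_rot: [0.093, -0.09, -0.698, 0.704]
force: [0.5, -17.4, -2.2]
opening: 0.7
```

Emit:
jog_arm(
  moves=[
    [0.0003,0,-0.001,0,0],
    [0.0005,0,-0.002,0,0],
    [0.0008,0,-0.003,0,0],
    [0.0008,0,-0.003,0,0],
  ],
)

```text
time_s: 12.08
eef_pos: [647.1, 47.3, 95.6]
tool_rot: [0.094, -0.09, -0.697, 0.705]
force: [3.7, -25.8, -2.9]
opening: 0.4
```

Lever b is at its stop too: stalled at y=47, 26 N. Backing off and clearing the view.

Emit:
jog_arm(
  moves=[
    [-0.003,0,0.011,0,0],
    [-0.006,0,0.025,0,0],
    [-0.009,0,0.038,0,0],
    [-0.009,-0.02,0.038,0,0],
    [-0.009,-0.05,0.038,0,0],
    [-0.009,-0.085,0.038,0,0],
    [-0.009,-0.12,0.038,0,0],
    [-0.009,-0.14,0.038,0,0],
    [-0.009,-0.14,0.038,0,0],
  ],
)

```text
time_s: 12.83
eef_pos: [650.2, 17.4, 243.8]
tool_rot: [-0.086, 0.095, 0.703, -0.7]
force: [0.1, 0.2, 0.2]
opening: 0.4
```

Emit:
jog_arm(
  moves=[
    [0.015,0,-0.012,0,0],
    [0.045,0,-0.035,0,0],
    [0.075,0,-0.06,0,0],
    [0.105,0,-0.085,0,0],
    [0.135,0,-0.11,0,0],
    [0.165,0,-0.135,0,0],
    [0.195,0,-0.16,0,0],
    [0.225,0,-0.185,0,0],
    [0.255,0,-0.21,0,0],
    [0.285,0,-0.235,0,0],
  ],
)

```text
time_s: 13.67
eef_pos: [430.3, 318.7, 236.5]
tool_rot: [-0.091, 0.091, 0.702, -0.701]
force: [0.6, -0.5, -0.3]
opening: 0.5
```

Emit:
jog_arm(
  moves=[
    [0.03,0,-0.025,0,0],
    [0.06,0,-0.05,0,0],
    [0.09,0,-0.075,0,0],
    [0.12,0,-0.1,0,0],
    [0.14,0,-0.12,0,0],
    [0.15,0,-0.13,0,0],
    [0.15,0,-0.13,0,0],
    [0.15,0,-0.13,0,0],
  ],
)

```text
time_s: 14.33
eef_pos: [319.7, 481.4, 235.9]
tool_rot: [0.091, -0.091, -0.701, 0.702]
force: [-0.2, -0.4, 1.1]
opening: 0.5
```

```bash
python3 st.py
python3 - <<'E'
from h import *
im=manip.camera("top").copy(); c=manip.calibration("top")
cv2.imwrite("pics/top3.png",im[:,:,::-1])
for k,b,st in(("a",(385,245,440,275),SA),("b",(305,190,335,236),SB)):
    m,ctr,wh,u,s=sleeve(im,c,b); d=ctr-st; g=np.arctan2(d[1],d[0]); print(k,ctr.round(1),np.round(wh,1),u.round(3),s,"r",np.linalg.norm(d).round(1),"turn",(-.105-g).round(3), "axis ang",np.arctan2(u[1],u[0]).round(3))
E
```

```text
14.3333 [319.7 481.4 235.9] [-0.2 -0.4  1.1] [ 0.03 -0.04  0.  ]
a [ 531.4 -188.1] [65.7 18.1] [0.104 0.995] 197 r 84.6 turn 1.573 axis ang 1.467
b [643.1  66.4] [17.6 64.5] [ 0.995 -0.1  ] 179 r 83.3 turn 0.009 axis ang -0.1
```

View pics/top3.png

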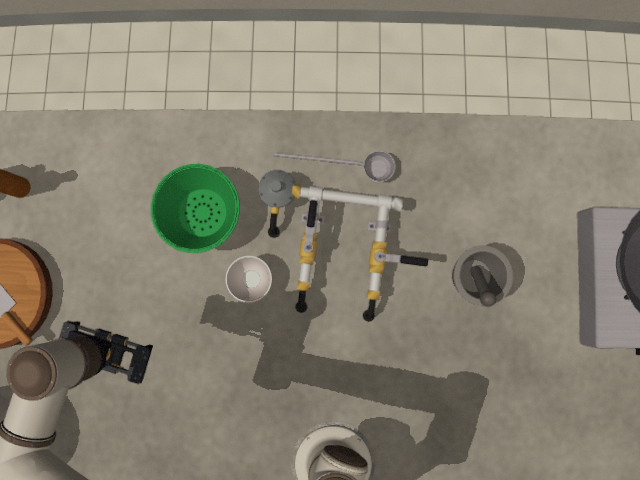

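The final picture shows sleeve a crosswise at about (413,261) and sleeve b in line at about (313,213). Bowl, colander, mortar and ladle are at their original pixels.

```bash
python3 -c "
from cell import manip
print(manip.hand_in())"
```

```text
the job is handed in; nothing more can be done
None
```

The gas is changed over. Valve a, on the right branch, was open and is now shut at its crosswise stop. After that I opened valve b, on the left branch, to its in-line stop. I pushed both levers with the closed fingertips and gripped neither.

- **Stops:** each push stalled with the force rising well above the roughly 6 N needed to turn a lever. It reached 18 N sideways at a and 26 N at b.
- **Angles:** in the last top view, lever a measured 1.573 rad and lever b 0.009 rad (targets 1.571 and 0). The two levers are 1.574 rad apart.
- **Surroundings:** bowl, mortar, colander and ladle look to be where they started; I compared them by eye in the pictures and did not measure them.
- **Arm:** it is clear of everything with about zero force, and the robot clock stood at about 14.4 s.

No check failed. Lever b stopped about 5 mm (around 0.06 rad) further round than I had predicted, which I put down to tool tilt and estimate error, since the angle measured in the picture agrees with the open stop.

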